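# Return a doming punch to its graded stand

### The job

One doming punch has been left in the small single block: put it upright, ball up, into the hole of the graded metal stand that matches its shank, and push it down past the drag of the hole's sprung finger until you feel it come to rest on the springy seat at the bottom, then press on to about 15 N in all so that it is fully home, never using more than 20 N. Let go of it and leave it there; leave the two other punches and everything else on the bench where they are.

Things in the scene. Friction and masses are not known exactly. Their poses are not given: they have to be found in the camera images.
- punch10_mid (a point): Doming punch of steel with a shank 10 mm in diameter, 105 mm long in all, standing upright with a ball of 16 mm diameter at its top and a flat foot (rim tapered in by 1.7 mm over 4 mm) below; 70 g, give or take 25 %. The point is half-way up on its axis: the foot is 52.5 mm below, the ball's top 52.5 mm above; z is along the punch, towards the ball. The plain shank runs from the foot to 89 mm above it. Any one of the three punches may be the one in the single block.
- punch14_mid (a point): Doming punch of steel with a shank 14 mm in diameter, 105 mm long in all, standing upright with a ball of 20 mm diameter at its top and a flat foot (rim tapered in by 1.7 mm over 4 mm) below; 130 g, give or take 25 %. The point is half-way up on its axis: the foot is 52.5 mm below, the ball's top 52.5 mm above; z is along the punch, towards the ball. The plain shank runs from the foot to 85 mm above it. Any one of the three punches may be the one in the single block.
- punch18_mid (a point): Doming punch of steel with a shank 18 mm in diameter, 105 mm long in all, standing upright with a ball of 24 mm diameter at its top and a flat foot (rim tapered in by 1.7 mm over 4 mm) below; 210 g, give or take 25 %. The point is half-way up on its axis: the foot is 52.5 mm below, the ball's top 52.5 mm above; z is along the punch, towards the ball. The plain shank runs from the foot to 81 mm above it. Any one of the three punches may be the one in the single block.
- hole10 (a point): Centre of the mouth, at the top face, of the stand's round hole for 10 mm shanks (hole diameter 11 mm), marked by 1 brass dot. z is up, out of the hole. A sprung finger in its wall (on the hole's +x side, 3 to 13 mm below the mouth) drags on the shank with 1 to 7 N as it goes in, and holds it from dropping by its own weight. Below is a springy seat pad at an unknown depth (see the seat).
- hole12 (a point): Centre of the mouth, at the top face, of the stand's round hole for 12 mm shanks (hole diameter 13 mm), marked by 2 brass dots. z is up, out of the hole.
- hole14 (a point): Centre of the mouth, at the top face, of the stand's round hole for 14 mm shanks (hole diameter 15 mm), marked by 3 brass dots. z is up, out of the hole. A sprung finger in its wall (on the hole's +x side, 3 to 13 mm below the mouth) drags on the shank with 1 to 7 N as it goes in, and holds it from dropping by its own weight. Below is a springy seat pad at an unknown depth (see the seat).
- hole16 (a point): Centre of the mouth, at the top face, of the stand's round hole for 16 mm shanks (hole diameter 17 mm), marked by 4 brass dots. z is up, out of the hole.
- hole18 (a point): Centre of the mouth, at the top face, of the stand's round hole for 18 mm shanks (hole diameter 19 mm), marked by 5 brass dots. z is up, out of the hole. A sprung finger in its wall (on the hole's +x side, 3 to 13 mm below the mouth) drags on the shank with 1 to 7 N as it goes in, and holds it from dropping by its own weight. Below is a springy seat pad at an unknown depth (see the seat).
- stand: Aluminium stand fixed to the bench, 60 x 170 mm and 60 mm high, with a row of five upright holes along its y axis, 30 mm apart, all empty, graded 10, 12, 14, 16, 18 mm from its +y end to its -y end. Origin at the centre of its underside.
- seat10: Adjustable seat in the bottom of the 10 mm hole. The origin given is the centre of its base, at the bench surface, and says nothing of the height of its pad: the pad lies anywhere from 18 to 38 mm below the top of the stand, set differently each time and not measured, so it has to be felt. The pad gives by 1 mm for each 8 N (8 mm of travel at most).
- seat14: Adjustable seat in the bottom of the 14 mm hole. The origin given is the centre of its base, at the bench surface, and says nothing of the height of its pad: the pad lies anywhere from 18 to 38 mm below the top of the stand, set differently each time and not measured, so it has to be felt. The pad gives by 1 mm for each 8 N (8 mm of travel at most).
- seat18: Adjustable seat in the bottom of the 18 mm hole. The origin given is the centre of its base, at the bench surface, and says nothing of the height of its pad: the pad lies anywhere from 18 to 38 mm below the top of the stand, set differently each time and not measured, so it has to be felt. The pad gives by 1 mm for each 8 N (8 mm of travel at most).
- block_well (a point): Centre of the mouth of the single block's one well, at its top face. The block is pale wood, 64 x 64 mm, 30 mm high, fixed; the well is 25 mm wide and 15 mm deep (its floor is 15 mm above the bench), loose around the shank. The punch in it is the one to put away.
- caddy: Dark wooden block, 64 x 134 mm, 30 mm high, fixed, with two such wells 33 mm either side of its middle along y, in which the two other punches stand; leave them. Origin at the centre of its underside.
- hammer: Bystander: a hammer 240 mm long lying at the robot's right. Origin on the bench under it.
- medallion: Bystander: a brass medallion, 72 mm across, 12 mm high, lying flat beyond the work. Origin at the centre of its underside.
- gear: Bystander: a steel gear wheel, 88 mm across, with a brass hub 30 mm high, lying flat beyond the work. Origin at the centre of its underside.
- jar: Bystander: an amber glass jar, 56 mm across, 75 mm high. Origin at the centre of its underside.
- wedge: Bystander: a pale wooden offcut 100 x 45 x 40 mm at the robot's left. Origin at the centre of its underside.
Not all that is in view belongs to the job. Leave any orange or turquoise look-alike of the part that bears block_well alone.

How it is judged:
By the outcome, as a careful person would: the job done as asked, in the order asked, and still so for the second after the job is handed in, with the robot touching nothing.
It also fails if it takes over 45 s, if anything falls off the work surface, if the arm or the gripper's body presses on something with over 40 N, if the wrist force passes 120 N, or if a joint passes its speed limit or range.

### The arm

A 7-joint arm with a two-finger parallel gripper is mounted at the origin on the work surface. World frame = base frame: x ahead of the robot, y to its left, z up, the work surface at z = 0. Lengths are in m, angles in rad, forces in N, time in s.
With the tool pointing down it reaches from about 0.375 to 0.925 m from the base axis. Payload 3.1 kg.
Tool frame: the origin (TCP) lies between the finger pads; the fingertips stand 19 mm ahead of it and the grasp point (between the pads) is the TCP; z points along the fingers, y is the direction in which the jaws open and shut (so a half turn about z gives the same grasp; the last joint's range is limited). The gripper opens to 85 mm and grips with 20 to 120 N. Pads are 22 mm wide; open, the fingers measure 114 mm over their backs; the gripper's body (76 mm by 85 mm) begins 54 mm behind the grasp point. The pads swing forward as they close: fully open they stand 13 mm farther back than shut.
Start: joints at [1.247, 0.383, 0.044, 1.598, -0.018, 1.161, -0.05], TCP at [0.146, -0.633, 0.25] pointing down, gripper open.
Joint ranges: [-2.61, 2.61], [-0.41, 2.15], [-1.48, 1.57], [0, 2.5], [-1.57, 4.71], [0.05, 1.97], [-2.85, 2.85]. Speed limits (rad/s): [2.79, 2.79, 3.14, 3.14, 3.14, 3.14, 3.14].

### API

Orientations are given as a unit quaternion [x, y, z, w].
In Python, from bench import move_ptp, movel, move_j, move_gripper, pause, inverse_kinematics, read_camera, camera_params, MotionError, sign_off, look_for, tip_of, read_time_s, read_qpos, read_joint_vel, read_effort, read_eef_pos, read_tcp_rot, read_ft_force, read_ft_torque, read_finger_gap gives the robot as it stands. Calls block until the motion is done:
- move_ptp(position, orientation): joint-space move of the TCP to a pose.
- movel(position, orientation=None, speed=0.15): straight line of the TCP; orientation=None keeps the orientation; speed is the mean speed in m/s.
- move_j(angles): joint-space move.
- move_gripper(opening, effort=None): finger opening in m; effort is the grip in N (None keeps the last); returns when the fingers have stopped.
- pause(seconds).
- inverse_kinematics(position, orientation): joint angles nearest the present ones, or None.
- read_camera(name): name is "scene" or "top" or "wrist"; returns the picture (480x640x3 uint8, red, green, blue); there is no depth.
- camera_params(name): a dict with "K" (3x3 intrinsics, pixels), "camera_from_world" (4x4, takes a point from world to camera coordinates). Camera axes: x right, y down, z forward; pixel columns grow to the right and rows downward; lengths in m; the calibration is good to about 2 mm. A picture is of the moment at which its call begins: read the wrist's pose just before it. camera_params takes no time and is no camera call; for the wrist camera it gives the pose at the moment of the call.
A pose or a line that the arm cannot do raises MotionError and nothing moves.
- sign_off(): hands the job in, once; it reports no verdict.
Trained networks look in the newest picture that a camera, given by its name, has taken for a name from the list of things; names that differ only in an ending like _2 or _b are one class to them, and where a whole thing is asked for, a point or a joint stands for the part that bears it (a point fixed in the world has none). Each returns a list of dicts, best first, with "confidence" (0 to 1); they miss things now and then, are a little off and sometimes report something else, mostly with a low value. They report only what shows in the picture. A call takes as long as a camera call. They do not tell look-alikes from the thing itself.
- look_for(camera, name): "at" ([column, row] in pixels, amid what is visible of it).
- tip_of(camera, name): "at" ([column, row] in pixels: a listed point, or the origin of a listed thing).
Readings, each from a call of its own:
- read_time_s(): time.
- read_qpos(): joint angles.
- read_joint_vel(): joint speeds.
- read_effort(): joint torques, N m.
- read_eef_pos(): TCP position.
- read_tcp_rot(): TCP orientation.
- read_ft_force(): force on the tool from outside, world axes, zero at the start.
- read_ft_torque(): the same for the moment, N m.
- read_finger_gap(): finger opening in m.
Only numpy, scipy, OpenCV 4.12 (cv2) and the standard library are available. Lean on these libraries where they do the work, as an engineer would, in place of code of your own. Each camera call takes 0.05 s, during which the arm holds its last target.

## Working session

There is one attempt and no reset: what is moved stays moved. The work goes in short steps, each a Python script; the robot and the scene stay as the last script left them, time stands still between calls to the robot, and variables do not carry over. Pictures are saved under pics/ and viewed, and the job is handed in when it is done.

```bash
ls; mkdir -p pics; python3 - <<'E'
from bench import *
import cv2
for c in ["scene","top","wrist"]:
    im=read_camera(c); cv2.imwrite(f"pics/{c}0.png",im[:,:,::-1])
    p=camera_params(c); print(c,p["K"],p["camera_from_world"])
print(read_time_s(),read_ft_force(),read_tcp_rot(),read_finger_gap())
E
```

```text
pics
scene [[475.25574589   0.         316.53964586]
 [  0.         475.25574589 245.23547735]
 [  0.           0.           1.        ]] [[-0.36627495  0.93034675 -0.01725048  0.18461998]
 [ 0.70426064  0.26505358 -0.65860728 -0.32739054]
 [-0.60816084 -0.25338018 -0.75228909  1.4856678 ]
 [ 0.          0.          0.          1.        ]]
top [[502.01334635   0.         320.2205914 ]
 [  0.         502.01334635 236.34341629]
 [  0.           0.           1.        ]] [[ 0.02091333 -0.99977334 -0.00398674 -0.01037002]
 [-0.99878362 -0.0207142  -0.044746    0.53361531]
 [ 0.04465328  0.00491767 -0.99899044  1.44329856]
 [ 0.          0.          0.          1.        ]]
wrist [[397.38905042   0.         323.89874567]
 [  0.         397.38905042 233.54010913]
 [  0.           0.           1.        ]] [[ 0.22371388 -0.97465327 -0.00176363 -0.64935399]
 [-0.93714817 -0.21560171  0.27435234 -0.03455114]
 [-0.26777864 -0.05972365 -0.96162762  0.37918925]
 [ 0.          0.          0.          1.        ]]
0.15 [ 0.32384813 -0.431499    0.33836573] [ 9.93632471e-01  1.12664998e-01 -1.76546427e-04 -1.03894884e-03] 0.08569826932210971
```

View pics/scene0.png

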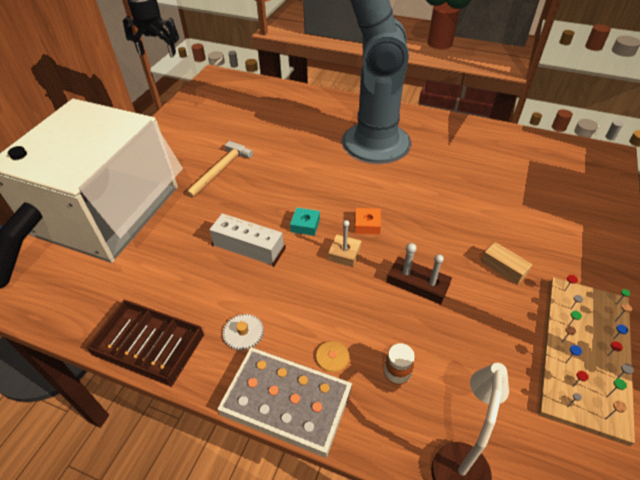

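View pics/top0.png

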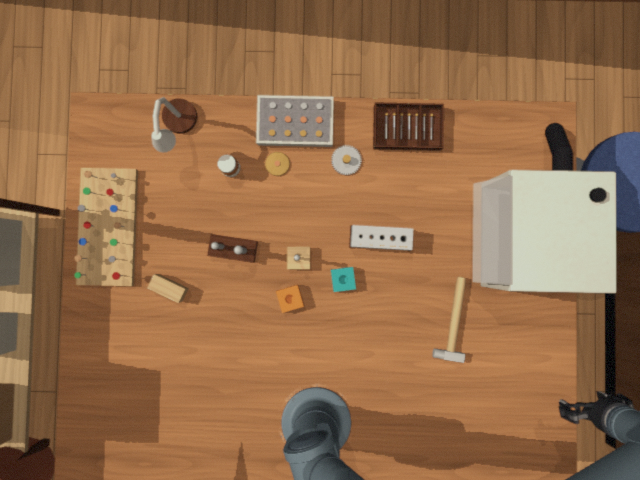

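View pics/wrist0.png

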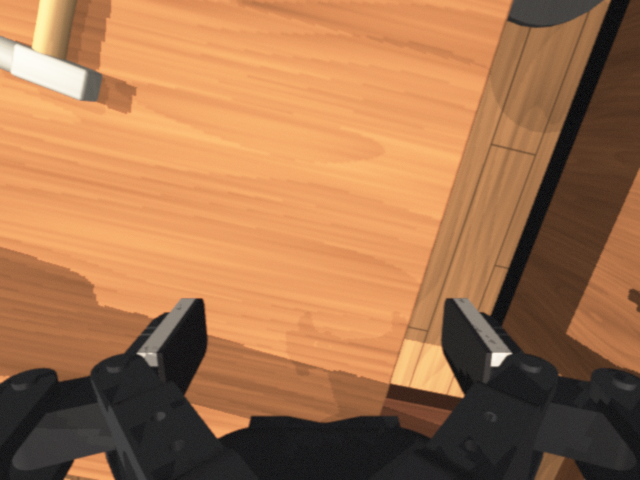

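The scene and top views agree. In the top picture the pale block with its punch is at about (298,258), the stand at (382,238) with its smallest hole to the left (+y), and the caddy with two punches at (232,248). There are also orange and turquoise decoys. Next I localise them with the networks.

```bash
cat > h.py <<'E'
from bench import *
import numpy as np, cv2
def proj(P,c):
    q=c["camera_from_world"]@np.append(P,1); u=c["K"]@q[:3]; return u[:2]/u[2]
def ray(px,c):
    T=np.array(c["camera_from_world"]);R=T[:3,:3]
    o=-R.T@T[:3,3]; d=R.T@np.linalg.solve(c["K"],[px[0],px[1],1]); return o,d
def at_z(px,c,z):
    o,d=ray(px,c); return o+d*(z-o[2])/d[2]
def snap(cam,name):
    p=camera_params(cam); im=read_camera(cam); cv2.imwrite(f"pics/{name}.png",im[:,:,::-1]); return im,p
E
python3 - <<'E'
from h import *
for c in ["top","scene"]:
    p=camera_params(c); read_camera(c)
    for n,z in [("hole10",.06),("hole12",.06),("hole14",.06),("hole16",.06),("hole18",.06),("block_well",.03),("stand",0),("caddy",0),("punch10_mid",.0675),("punch14_mid",.0675),("punch18_mid",.0675)]:
        print(c,n,[(np.round(d["at"],1).tolist(),round(d["confidence"],2),at_z(d["at"],p,z).round(4).tolist()) for d in tip_of(c,n)[:4]])
print(read_time_s())
im=cv2.imread("pics/top0.png")[200:300,190:430]
cv2.imwrite("pics/topz.png",cv2.resize(im,None,fx=3.3,fy=3.3,interpolation=cv2.INTER_CUBIC))
im=cv2.imread("pics/scene0.png")[190:310,200:460]
cv2.imwrite("pics/scenez.png",cv2.resize(im,None,fx=3,fy=3,interpolation=cv2.INTER_CUBIC))
E
```

```text
top hole10 [([372.9, 237.5], 0.81, [0.5314, -0.1471, 0.06]), ([390.1, 237.1], 0.73, [0.5335, -0.1952, 0.06]), ([362.7, 236.6], 0.64, [0.5333, -0.1185, 0.06]), ([403.1, 238.8], 0.64, [0.5295, -0.2317, 0.06])]
top hole12 [([372.9, 237.5], 0.81, [0.5314, -0.1471, 0.06]), ([390.1, 237.1], 0.73, [0.5335, -0.1952, 0.06]), ([362.7, 236.6], 0.64, [0.5333, -0.1185, 0.06]), ([403.1, 238.8], 0.64, [0.5295, -0.2317, 0.06])]
top hole14 [([372.9, 237.5], 0.81, [0.5314, -0.1471, 0.06]), ([390.1, 237.1], 0.73, [0.5335, -0.1952, 0.06]), ([362.7, 236.6], 0.64, [0.5333, -0.1185, 0.06]), ([403.1, 238.8], 0.64, [0.5295, -0.2317, 0.06])]
top hole16 [([372.9, 237.5], 0.81, [0.5314, -0.1471, 0.06]), ([390.1, 237.1], 0.73, [0.5335, -0.1952, 0.06]), ([362.7, 236.6], 0.64, [0.5333, -0.1185, 0.06]), ([403.1, 238.8], 0.64, [0.5295, -0.2317, 0.06])]
top hole18 [([372.9, 237.5], 0.81, [0.5314, -0.1471, 0.06]), ([390.1, 237.1], 0.73, [0.5335, -0.1952, 0.06]), ([362.7, 236.6], 0.64, [0.5333, -0.1185, 0.06]), ([403.1, 238.8], 0.64, [0.5295, -0.2317, 0.06])]
top block_well [([288.5, 299.1], 0.96, [0.3522, 0.0872, 0.03
[... 1460 characters left out ...]
.06])]
scene block_well [([304.9, 217.1], 0.93, [0.4149, -0.0669, 0.03]), ([345.2, 246.5], 0.92, [0.4734, 0.0636, 0.03]), ([369.7, 217.2], 0.72, [0.3567, 0.0896, 0.03])]
scene stand [([245.7, 246.0], 0.97, [0.5356, -0.1807, 0.0])]
scene caddy [([258.5, 236.2], 0.66, [0.4939, -0.1651, 0.0]), ([418.9, 286.3], 0.55, [0.5044, 0.2579, 0.0])]
scene punch10_mid [([342.0, 237.2], 0.49, [0.4796, 0.0566, 0.0675]), ([420.8, 286.7], 0.17, [0.556, 0.2645, 0.0675])]
scene punch14_mid [([434.5, 273.1], 0.46, [0.5088, 0.2842, 0.0675]), ([406.7, 259.1], 0.28, [0.4912, 0.2167, 0.0675])]
scene punch18_mid [([407.6, 261.6], 0.69, [0.4977, 0.2204, 0.0675]), ([253.9, 237.2], 0.65, [0.5534, -0.1399, 0.0675])]
1.35
```

View pics/topz.png

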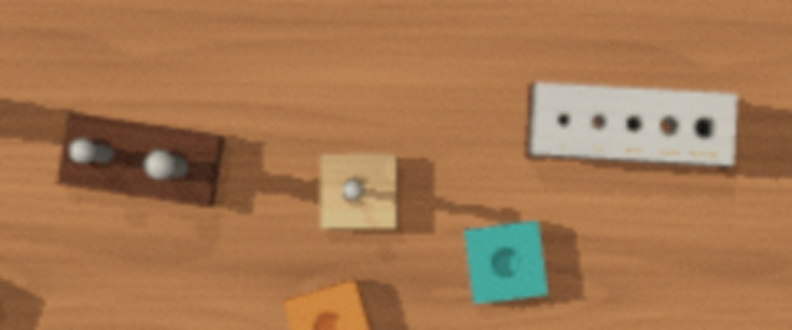

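View pics/scenez.png

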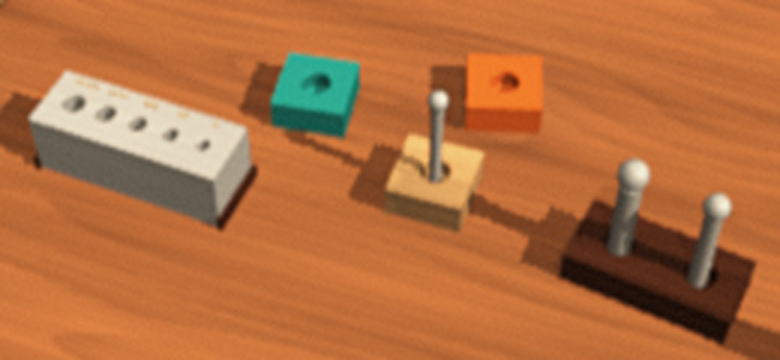

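The thin punch (10 mm) is in the pale block and the two thicker ones are in the caddy, so the target is hole10. That is the +y hole of the stand, at about (361,236) in the top picture. Next I take closer looks with the wrist camera, using the same relative view for the punch and the hole so that calibration bias cancels.

```bash
python3 - <<'E'
from h import *
from scipy.spatial.transform import Rotation as R
p=camera_params("wrist");T=p["camera_from_world"]
t=read_eef_pos();Rt=R.from_quat(read_tcp_rot()).as_matrix()
cp=-T[:3,:3].T@T[:3,3]; rel=Rt.T@(cp-t)
print("cam in tcp",rel.round(4),"fwd in tcp",(Rt.T@T[2,:3]).round(3))
fwd=Rt.T@T[2,:3]
# aim: optical axis hits target at z=.06 ; tcp z .25, q=[1,0,0,0]
Q=[1,0,0,0];Rw=R.from_quat(Q).as_matrix()
c0=Rw@rel; f=Rw@fwd
h=0.25+c0[2]-.06; off=c0+f*h/(-f[2])
print("offset",off)
for i,g in enumerate([[.48,.064],[.532,-.115]]):
    pos=[g[0]-off[0],g[1]-off[1],.25]
    t0=read_time_s(); move_ptp(pos,Q); print(read_time_s()-t0, read_eef_pos(), read_qpos().round(2) if hasattr(read_qpos(),'round') else read_qpos())
    snap("wrist",f"w{i}")
    p=camera_params("wrist")
    for n,z in [("hole10",.06),("block_well",.03),("punch10_mid",.0675)]:
        print(n,[(np.round(d["at"],1).tolist(),round(d["confidence"],2),at_z(d["at"],p,z).round(4).tolist()) for d in tip_of("wrist",n)[:5]])
print(read_time_s())
E
```

```text
cam in tcp [ 0.0707  0.0005 -0.1238] fwd in tcp [-0.274  0.     0.962]
offset [-0.01882299 -0.00058218 -0.19      ]
2.7582999999999998 [0.49911643 0.06341642 0.24990589] [ 0.58  0.19 -0.85  1.91  0.16  1.11 -1.91]
hole10 [([589.1, 169.2], 0.97, [0.5324, -0.145, 0.06]), ([624.8, 165.1], 0.96, [0.5355, -0.1724, 0.06]), ([550.1, 164.7], 0.79, [0.536, -0.1139, 0.06]), ([326.4, 243.5], 0.5, [0.4718, 0.0612, 0.06])]
block_well [([302.2, 347.5], 0.7, [0.3558, 0.0848, 0.03]), ([468.4, 291.8], 0.62, [0.4146, -0.0723, 0.03]), ([328.9, 236.7], 0.57, [0.4689, 0.0587, 0.03])]
punch10_mid [([326.2, 246.4], 0.57, [0.4717, 0.0614, 0.0675])]
0.7750000000000004 [ 0.55070978 -0.11300635  0.24987143] [ 0.75  0.3  -0.73  1.78  0.22  1.14 -1.61]
hole10 [([398.7, 231.5], 0.97, [0.534, -0.1731, 0.06]), ([475.1, 234.2], 0.94, [0.5319, -0.2359, 0.06]), ([326.9, 229.0], 0.8, [0.5359, -0.1142, 0.06]), ([436.8, 233.3], 0.74, [0.5326, -0.2044, 0.06]), ([364.9, 231.7], 0.66, [0.5337, -0.1454, 0.06])]
block_well [([278.6, 338.7], 0.75, [0.4169, -0.068, 0.03]), ([140.2, 289.3], 0.55, [0.4685, 0.0604, 0.03])]
punch10_mid [([118.6, 302.7], 0.79, [0.4728, 0.0614, 0.0675]), ([325.8, 211.8], 0.21, [0.552, -0.1132, 0.0675])]
5.2833
```

View pics/w0.png

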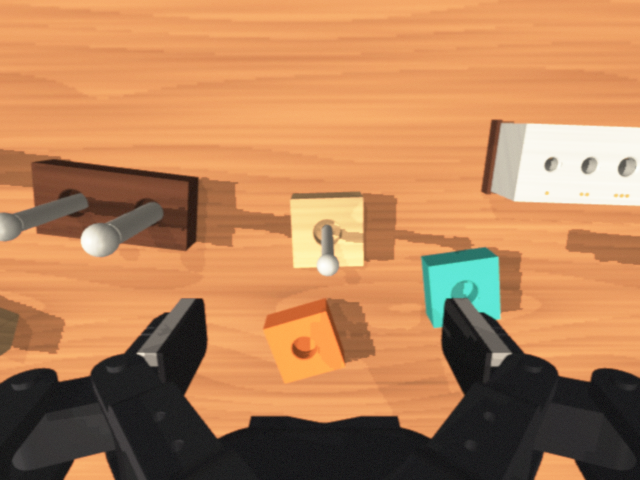

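View pics/w1.png

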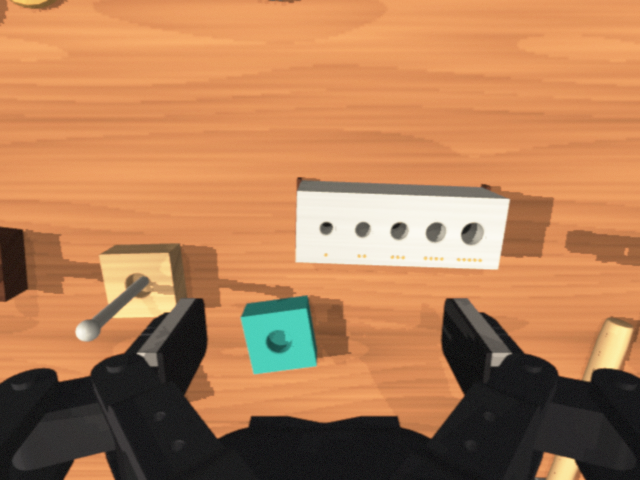

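In w1 hole10 (one brass dot) is at (327,229). In w0 the ball is at (328,265) and the shank enters the well near (326,233). I refine both at pixel level.

```bash
python3 - <<'E'
from h import *
from scipy.spatial.transform import Rotation as R
im=cv2.imread("pics/w1.png");g=cv2.cvtColor(im,cv2.COLOR_BGR2GRAY)
# camera at the w0/w1 poses from fixed tool->camera
p=camera_params("wrist") # arm still at w1
def hole(g,c,r=12):
    x,y=int(c[0]),int(c[1]); s=g[y-r:y+r+1,x-r:x+r+1].astype(float)
    w=np.clip(s.max()*0.93-s,0,None); w[w<25]=0
    Y,X=np.mgrid[-r:r+1,-r:r+1]; return (x+(w*X).sum()/w.sum(),y+(w*Y).sum()/w.sum()), (w>60).sum()
hs=[]
for c in [(327,229),(363,231),(400,232),(437,233),(475,234)]:
    px,a=hole(g,c,15 if c[0]>380 else 11); P=at_z(px,p,.06); hs.append(P); print(np.round(px,2),a,P.round(4))
hs=np.array(hs); d=hs[0]-hs[4]; print("pitch",np.linalg.norm(np.diff(hs,axis=0),axis=1).round(4),"yaw",np.arctan2(-d[0],d[1]))
# line-fit hole10
k=np.arange(5); print("fit hole10",[np.polyval(np.polyfit(k,hs[:,i],1),0).round(4) for i in (0,1)])
z=cv2.resize(im[200:275,290:500],None,fx=3.7,fy=3.7,interpolation=cv2.INTER_CUBIC);cv2.imwrite("pics/w1z.png",z)
im0=cv2.imread("pics/w0.png")
cv2.imwrite("pics/w0z.png",cv2.resize(im0[180:290,270:390],None,fx=5,fy=5,interpolation=cv2.INTER_CUBIC))
# w0 cam
T=p["camera_from_world"]; t1=read_eef_pos();R1=R.from_quat(read_tcp_rot()).as_matrix()
t0=np.array([0.49911643,0.06341642,0.24990589])
T0=T.copy(); cp=-T[:3,:3].T@T[:3,3]; cp0=cp-t1+t0; T0[:3,3]=-T[:3,:3]@cp0
p0={"K":p["K"],"camera_from_world":T0}; print("rot",read_tcp_rot())
for px in [(328,265)]: print("ball",at_z(px,p0,.112))
for y in (235,240,245,250): print(y,at_z((327,y),p0,.03).round(4))
print("expected pix foot..ball for vertical punch:")
B=at_z((328,265),p0,.112)
for z in (.015,.03,.06,.09,.104): print(z,proj([B[0],B[1],z],p0).round(1))
E
```

```text
[325.84 227.38] 133 [ 0.5374 -0.1134  0.06  ]
[362.19 228.9 ] 173 [ 0.5362 -0.1432  0.06  ]
[398.3  229.84] 222 [ 0.5355 -0.1728  0.06  ]
[434.45 231.39] 261 [ 0.5343 -0.2026  0.06  ]
[470.26 232.41] 313 [ 0.5336 -0.232   0.06  ]
pitch [0.0298 0.0296 0.0298 0.0295] yaw -0.03165398799909976
fit hole10 [np.float64(0.5373), np.float64(-0.1135)]
rot [ 9.99997350e-01  2.28723320e-03  1.82677844e-04 -1.88764195e-04]
ball [0.47239181 0.06020324 0.112     ]
235 [0.4706 0.0603 0.03  ]
240 [0.4659 0.0603 0.03  ]
245 [0.4612 0.0602 0.03  ]
250 [0.4564 0.0602 0.03  ]
expected pix foot..ball for vertical punch:
0.015 [327.  228.7]
0.03 [327.1 233.1]
0.06 [327.4 243. ]
0.09 [327.7 254.8]
0.104 [327.9 261.1]
```

View pics/w0z.png

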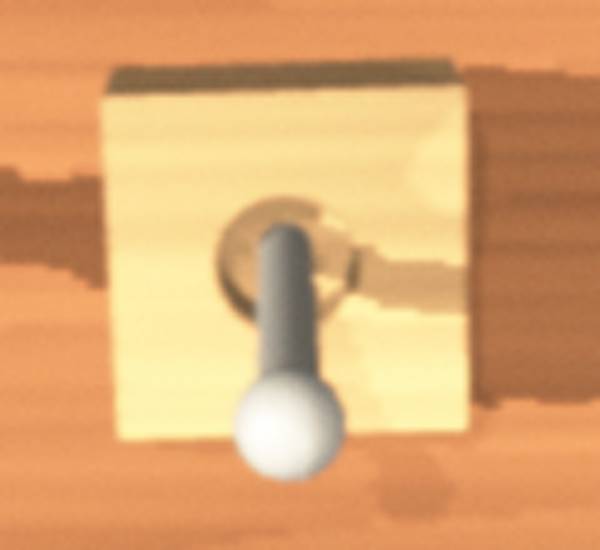

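View pics/w1z.png

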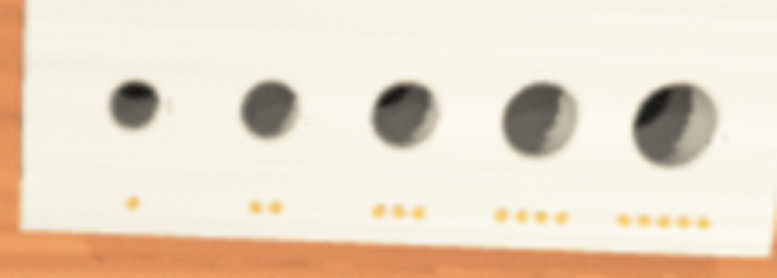

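The punch stands upright: ball at about (0.4724, 0.0601), and its foot lies where a vertical axis would put it. The hole pitch comes out at 29.7 mm against the given 30, and hole10 is at about (0.537, -0.1136). I grasp 68 mm above the foot and lift.

```bash
python3 - <<'E'
from h import *
Q=[1,0,0,0]
x,y=.4723,.0601
move_ptp([x,y,.20],Q)
movel([x,y,.083],Q,speed=.1)
print("down",read_eef_pos(),read_ft_force())
snap("wrist","g0")
move_gripper(0.0,effort=70)
print("grip",read_finger_gap(),read_eef_pos(),read_ft_force())
snap("wrist","g1")
movel([x,y,.15],Q,speed=.1)
print("up",read_finger_gap(),read_eef_pos(),read_ft_force(),read_time_s())
snap("wrist","g2")
E
```

```text
down [0.47301064 0.0602641  0.08365334] [ 0.21490606  1.2093022  -0.06960539]
grip 0.008962494501476934 [0.47234907 0.0600432  0.08308103] [ 0.73061163 -1.02809968  1.1627128 ]
up 0.008265186360690069 [0.47179583 0.05981852 0.14956684] [-0.18552324  0.574144   -1.32016102] 9.0167
```

View pics/g0.png

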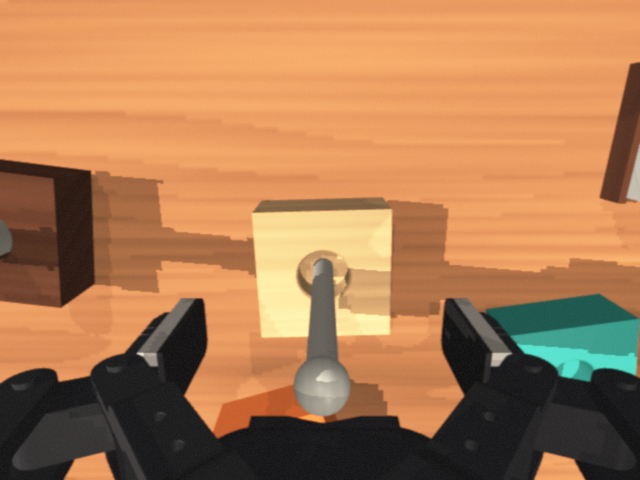

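View pics/g2.png

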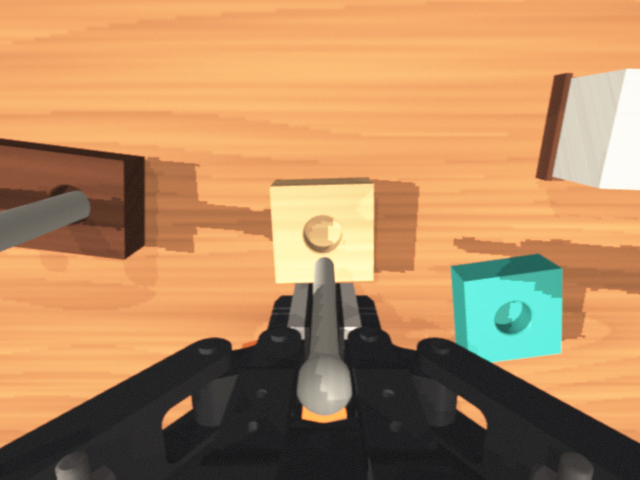

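The punch is held (gap about 9 mm), with its foot at (323,259) in the wrist view and its axis looking straight. I now hover with the foot just above the stand, short of hole10 in x, to measure foot against hole in one picture.

```bash
python3 - <<'E'
from h import *
Q=[1,0,0,0]
x,y=.537-.022,-.1136
move_ptp([x,y,.165],Q)
movel([x,y,.134],Q,speed=.1)
pause(.15)
print(read_eef_pos(),read_ft_force(),read_tcp_rot())
im,p=snap("wrist","h0")
t=read_eef_pos()
print("pred foot px",proj(np.array(t)-[0,0,.068],p), "pred hole",proj([.537,-.1136,.06],p),read_time_s())
cv2.imwrite("pics/h0z.png",cv2.resize(im[170:300,260:400,::-1],None,fx=4.6,fy=4.6,interpolation=cv2.INTER_CUBIC))
E
```

```text
[ 0.51562902 -0.11326189  0.13463532] [-0.36764164  0.22782136 -0.69538643] [9.99999725e-01 3.58483984e-04 6.37979044e-04 1.23527464e-04]
pred foot px [323.69977439 263.87482016] pred hole [324.01027863 220.25738059] 10.475
```

View pics/h0z.png

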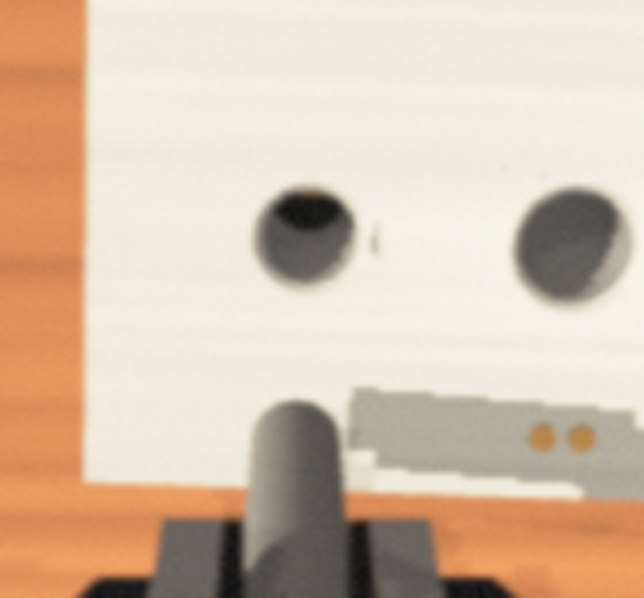

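View pics/h0.png

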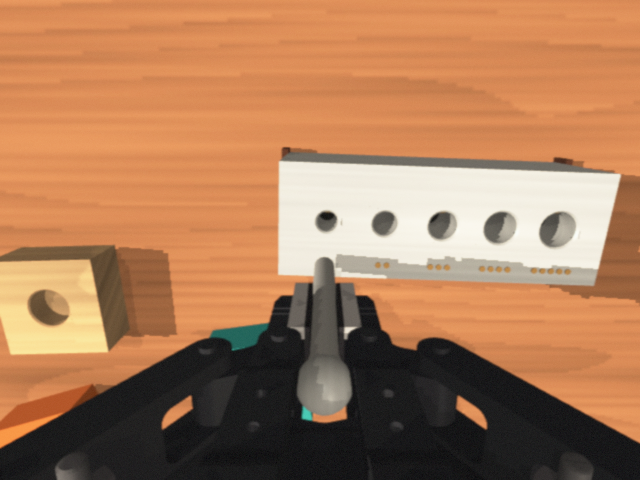

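```bash
python3 - <<'E'
from h import *
p=camera_params("wrist"); t=np.array(read_eef_pos()); print(t)
im=cv2.imread("pics/h0.png"); g=cv2.cvtColor(im,cv2.COLOR_BGR2GRAY)
# hole: contour at mid level
s=cv2.resize(g[205:238,308:343],None,fx=8,fy=8,interpolation=cv2.INTER_CUBIC)
_,b=cv2.threshold(s,165,255,cv2.THRESH_BINARY_INV)
cs,_=cv2.findContours(b,cv2.RETR_EXTERNAL,cv2.CHAIN_APPROX_NONE)
c=max(cs,key=cv2.contourArea); e=cv2.fitEllipse(cv2.convexHull(c)); hp=np.array(e[0])/8-.44+[308,205]; print("hole px",hp,"axes",np.array(e[1])/8)
H=at_z(hp,p,.06); print("hole est",H)
print("col 324 rows 245-265",g[245:266,324].tolist())
for r in (262,265,268,272): print(r,g[r,308:342].tolist())
f=t-[0,0,.068]
for d in ([3.3,0,0],[5,0,4],[-3.3,0,0],[0,0,0]): print(d,proj(f+np.array(d)/1e3,p))
for z in (8,20): print("shank axis px at z",z,proj(f+[0,0,z/1e3],p), proj(f+[0,.005,z/1e3],p), proj(f+[0,-.005,z/1e3],p))
E
```

```text
[ 0.51561826 -0.11344829  0.13467922]
hole px [325.82476288 220.72156197] axes [20.49542809 22.00544739]
hole est [ 0.53676282 -0.11475165  0.06      ]
col 324 rows 245-265 [238, 239, 238, 236, 234, 235, 235, 235, 237, 236, 234, 213, 145, 106, 101, 101, 100, 102, 102, 99, 100]
262 [237, 237, 237, 236, 236, 234, 225, 201, 172, 157, 147, 140, 133, 125, 117, 110, 102, 96, 90, 87, 85, 83, 84, 87, 120, 181, 217, 202, 177, 170, 169, 174, 173, 174]
265 [236, 236, 236, 236, 235, 232, 212, 178, 165, 152, 148, 140, 132, 126, 118, 108, 100, 95, 90, 86, 86, 85, 86, 83, 89, 129, 179, 183, 160, 161, 170, 171, 171, 171]
268 [234, 234, 234, 234, 233, 226, 202, 174, 161, 154, 146, 138, 131, 126, 117, 110, 101, 93, 91, 88, 86, 85, 84, 82, 82, 115, 178, 208, 215, 221, 225, 226, 221, 201]
272 [233, 234, 233, 233, 231, 219, 192, 171, 159, 154, 146, 138, 131, 124, 116, 108, 100, 94, 86, 87, 85, 83, 86, 81, 84, 105, 157, 200, 217, 220, 220, 220, 221, 222]
[3.3, 0, 0] [323.28957128 257.79526106]
[5, 0, 4] [323.27979885 257.23379457]
[-3.3, 0, 0] [323.29356049 269.90155094]
[0, 0, 0] [323.29157469 263.87513787]
shank axis px at z 8 [323.2740061  269.48628334] [313.14764757 269.48667484] [333.40015816 269.48589186]
shank axis px at z 20 [323.24490752 278.77993379] [312.48550671 278.78045043] [334.00407524 278.77941717]
```

```bash
python3 - <<'E'
from h import *
Q=[1,0,0,0]
t0=read_time_s()
a=np.array([read_eef_pos() for _ in range(20)]); print("hover",a.mean(0).round(5),a.std(0).round(5),read_time_s()-t0)
movel([.5364,-.1145,.134],Q,speed=.08); pause(.2)
a=np.array([read_eef_pos() for _ in range(20)]); print("pre",a.mean(0).round(5),a.std(0).round(5))
f=np.array([read_ft_force() for _ in range(20)]); print(f.mean(0),f.std(0),read_time_s())
im,p=snap("wrist","h1")
cv2.imwrite("pics/h1z.png",cv2.resize(im[200:320,260:400,::-1],None,fx=5,fy=5,interpolation=cv2.INTER_CUBIC))
E
```

```text
hover [ 0.51562 -0.11345  0.13468] [0. 0. 0.] 0.0
pre [ 0.53582 -0.11452  0.13382] [0. 0. 0.]
[-0.25240226 -0.99453711 -0.73071119] [0.00000000e+00 3.33066907e-16 2.22044605e-16] 11.0917
```

View pics/h1z.png

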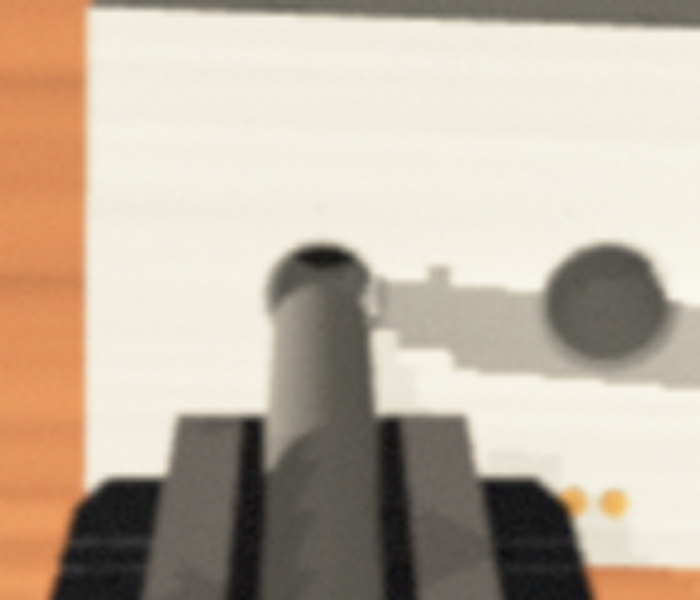

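The foot lines up with the hole to about 0.2 mm in y, and needs about 0.4 mm more in +x. I lower it in guarded steps to 14 mm depth, which passes the finger but stays above any possible pad height.

```bash
cat >> h.py <<'E'
def force(n=4,dt=.012):
    L=[]
    for _ in range(n): pause(dt); L.append(read_ft_force())
    return np.mean(L,0),np.std(L,0)
E
python3 - <<'E'
from h import *
Q=[1,0,0,0]; X,Y=.5368,-.1143
movel([X,Y,.133],Q,speed=.05)
b,s=force(8); print("base",b.round(2),s.round(2),read_time_s())
z=.133
while z>.1141:
    z-=.001
    movel([X,Y,z],Q,speed=.03)
    f,s=force(2); f=f-b
    print(round((.128-z)*1e3,1),f.round(2),round(read_eef_pos()[2],4),round(read_time_s(),2))
    if f[2]>9 or np.hypot(*f[:2])>8 or ((.128-z)<.0025 and f[2]>4): print("STOP");break
E
```

```text
base [-0.06  0.01 -0.28] [0.4  0.34 0.49] 11.4583
-4.0 [ 0.11  0.09 -0.11] 0.1319 11.72
-3.0 [-0.06 -0.   -0.44] 0.1309 11.99
-2.0 [-0.64 -0.13 -0.47] 0.1299 12.26
-1.0 [ 0.36 -0.05 -0.44] 0.1289 12.53
0.0 [ 0.11 -0.03  0.03] 0.1279 12.79
1.0 [-0.82 -0.6  -0.24] 0.1269 13.06
2.0 [-0.68  0.39 -0.35] 0.1259 13.32
3.0 [ 0.11 -0.38 -0.2 ] 0.1249 13.59
4.0 [-0.62 -0.19 -0.5 ] 0.1239 13.86
5.0 [-1.13 -0.74 -0.91] 0.1228 14.12
6.0 [-1.35 -0.19 -1.19] 0.1218 14.39
7.0 [-1.    0.05 -0.85] 0.1208 14.66
8.0 [-1.78 -0.85  0.13] 0.1197 14.93
9.0 [-2.52 -0.36  0.78] 0.1186 15.19
10.0 [-3.79 -0.1  -0.56] 0.1175 15.46
11.0 [-4.42 -1.1  -0.81] 0.1164 15.72
12.0 [-4.93 -1.98 -1.15] 0.1155 15.99
13.0 [-4.87 -0.6  -0.46] 0.1147 16.26
14.0 [-4.71 -0.5  -0.08] 0.1137 16.52
```

```bash
python3 - <<'E'
from h import *
im,p=snap("wrist","i0")
a=[]
for _ in range(6):
    pause(.012); a.append(np.r_[read_eef_pos(),read_ft_force()])
print(np.mean(a,0).round(4),read_finger_gap(),read_tcp_rot(),read_ft_torque())
cv2.imwrite("pics/i0z.png",cv2.resize(im[200:420,220:430,::-1],None,fx=2.7,fy=2.7,interpolation=cv2.INTER_CUBIC))
E
```

```text
[ 0.5362 -0.1143  0.1137 -5.5425 -0.8546 -0.4023] 0.008678870490695849 [ 9.99999791e-01 -2.23321470e-05 -6.46210987e-04 -1.46640081e-05] [-0.17147587  1.34197478 -0.01231859]
```

View pics/i0z.png

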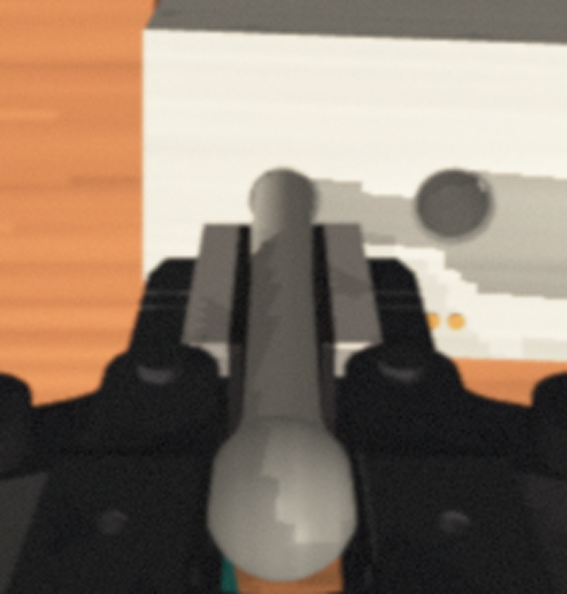

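The shank is in the hole and upright. Fx is about -5 N, which is the sprung finger pushing. I continue in 0.5 mm steps feeling for the seat, then finer steps up to about 15 N.

```bash
python3 - <<'E'
from h import *
Q=[1,0,0,0]; X,Y=.5364,-.1143; B=-.5
z=.114; step=.0005
while z>.0875:
    z-=step
    movel([X,Y,z],Q,speed=.03)
    f,s=force(3 if step<.0005 else 2); fz=f[2]-B
    print(round((.128-z)*1e3,2),f.round(2),round(read_eef_pos()[2],4),round(read_time_s(),2))
    if np.hypot(*f[:2])>12: print("LAT");break
    if fz>4: step=.00025 if fz<11 else .00012
    if fz>14: break
    if read_time_s()>32: print("time");break
f,s=force(8); print("final",f.round(2),s.round(2),read_eef_pos(),read_finger_gap(),read_time_s())
E
```

```text
14.5 [-5.28 -0.63  0.67] 0.1136 16.89
15.0 [-4.33 -0.6   1.81] 0.1131 17.16
15.5 [-5.59 -1.    0.92] 0.1127 17.43
16.0 [-5.16 -0.84  1.25] 0.1122 17.69
16.5 [-5.45 -0.9   1.74] 0.1117 17.96
17.0 [-5.47 -0.89  1.3 ] 0.1112 18.23
17.5 [-5.4  -0.72  1.33] 0.1107 18.49
18.0 [-5.15 -0.59  1.74] 0.1102 18.76
18.5 [-6.52  0.32  2.09] 0.1097 19.02
19.0 [-5.64 -0.56  1.04] 0.1091 19.29
19.5 [-4.61 -0.81  0.95] 0.1086 19.56
20.0 [-5.28 -1.42  0.76] 0.1082 19.82
20.5 [-5.56 -0.83  1.3 ] 0.1077 20.09
21.0 [-6.1  -0.74  1.22] 0.1072 20.36
21.5 [-6.08 -0.41  1.54] 0.1067 20.62
22.0 [-5.82  0.07  1.84] 0.1062 20.89
22.5 [-5.71 -0.84  0.95] 0.1057 21.16
23.0 [-5.58 -1.16  1.85] 0.1052 21.43
23.5 [-6.31 -0.5   3.54] 0.105 21.69
23.75 [-6.83 -0.56  4.31] 0.105 21.97
24.0 [-6.86  0.15  5.29] 0.1049 22.24
24.25 [-6.77 -0.04  5.54] 0.1047 22.52
24.5 [-7.35 -0.43  6.74] 0.1046 22.79
24.75 [-7.3  -0.85  6.55] 0.1045 23.07
25.0 [-7.14 -0.29  7.94] 0.1044 23.34
25.25 [-7.89 -0.03  8.67] 0.1042 23.62
25.5 [-7.63 -0.46  9.75] 0.1042 23.89
25.75 [-8.22 -0.89 10.68] 0.1041 24.17
25.87 [-8.83 -0.03 11.65] 0.1041 24.44
25.99 [-8.46 -0.29 10.68] 0.1039 24.72
26.11 [-8.64 -0.17 11.56] 0.1039 24.99
26.23 [-8.51 -0.6  11.4 ] 0.1039 25.27
26.35 [-8.73 -0.32 12.69] 0.1039 25.54
26.47 [-9.72 -0.26 13.16] 0.1038 25.82
26.59 [-9.32 -0.09 12.78] 0.1037 26.09
26.71 [-9.17 -0.48 13.66] 0.1036 26.37
final [-9.29 -0.05 13.52] [0.53 0.44 0.42] [ 0.536689   -0.11422116  0.10365424] 0.008945304679410102 26.4333
```

The drag was about 2 N, and the seat came in at about 23 mm depth with force then rising steadily. I press the last bit to about 15 N, ease off so the spring pad doesn't kick the punch up, then let go.

```bash
python3 - <<'E'
from h import *
Q=[1,0,0,0]; X,Y=.5364,-.1143; B=-.5
z=.128-.02671
for i in range(5):
    z-=.00013
    movel([X,Y,z],Q,speed=.03); f,s=force(8); print(round((.128-z)*1e3,2),f.round(2),(f[2]-B).round(2),read_time_s())
    if f[2]-B>14.9: break
pause(.3); f,s=force(8); print("hold",f.round(2),read_eef_pos()[2])
snap("wrist","j0")
# ease off
for i in range(14):
    z+=.0003
    movel([X,Y,z],Q,speed=.03); f,s=force(4); print("ease",round((.128-z)*1e3,2),f.round(2),round(read_eef_pos()[2],4))
    if f[2]-B<4.0: break
print(read_time_s())
E
```

```text
26.84 [-9.45 -0.03 14.  ] 14.5 26.75
26.97 [-9.29 -0.07 14.55] 15.05 27.0667
hold [-9.27 -0.52 14.43] 0.1036001541636179
ease 26.67 [-8.99 -0.24 13.23] 0.1037
ease 26.37 [-8.33 -0.02 11.92] 0.1037
ease 26.07 [-8.73 -0.17 10.29] 0.1038
ease 25.77 [-7.87  0.39  9.05] 0.1038
ease 25.47 [-7.69 -0.38  7.99] 0.1039
ease 25.17 [-7.33 -0.8   6.78] 0.104
ease 24.87 [-7.04 -0.09  5.94] 0.1042
ease 24.57 [-6.65 -0.48  4.22] 0.1042
ease 24.27 [-6.26 -0.64  4.25] 0.1044
ease 23.97 [-5.6  -0.22  3.48] 0.1046
30.3167
```

```bash
python3 - <<'E'
from h import *
Q=[1,0,0,0]; X,Y=.5364,-.1143
move_gripper(.06); print(read_finger_gap(),read_ft_force(),read_time_s())
snap("wrist","k0")
movel([X,Y,.19],Q,speed=.12); pause(.1)
im,p=snap("wrist","k1"); print(read_ft_force(),read_eef_pos(),read_time_s())
snap("scene","k2")
for z in (.134,.135,.136,.137,.138): print(z,proj([.5366,-.1144,z],p).round(1))
print("mouth",proj([.5366,-.1144,.06],p).round(1))
E
```

```text
0.06034176993256956 [-0.69712001  0.37434536  0.3292705 ] 30.8583
[ 0.44044732 -0.42867568 -0.54761773] [ 0.53553455 -0.11420573  0.1888123 ] 31.925
0.134 [323.7 270.7]
0.135 [323.7 271.5]
0.136 [323.7 272.2]
0.137 [323.7 273. ]
0.138 [323.7 273.8]
mouth [323.8 229.6]
```

View pics/k1.png

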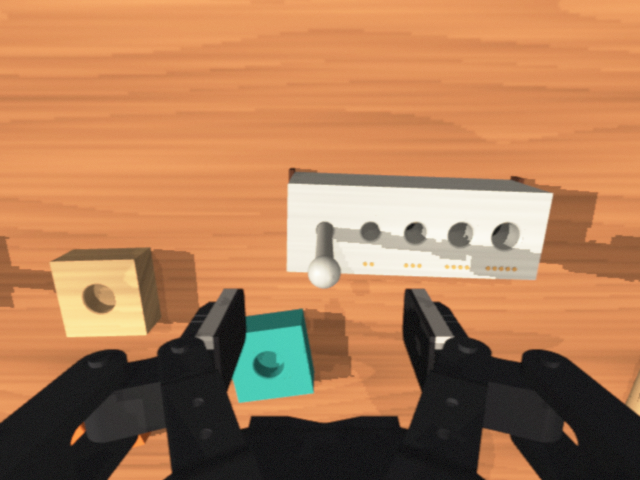

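View pics/k2.png

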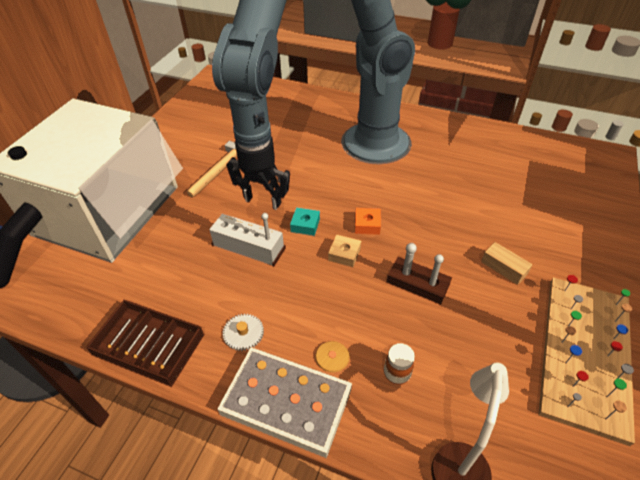

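View pics/k0.png

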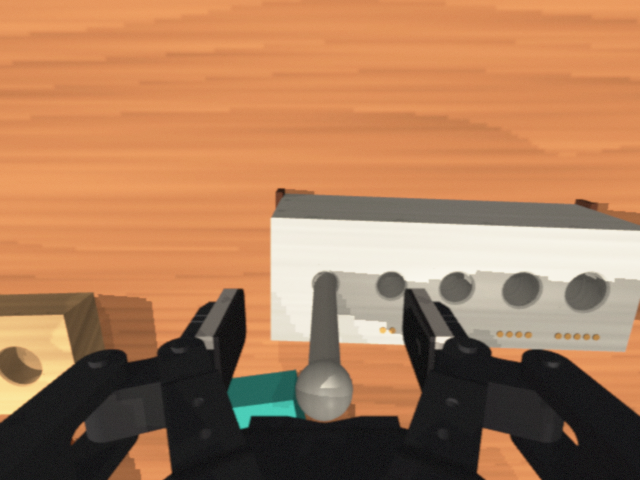

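View pics/j0.png

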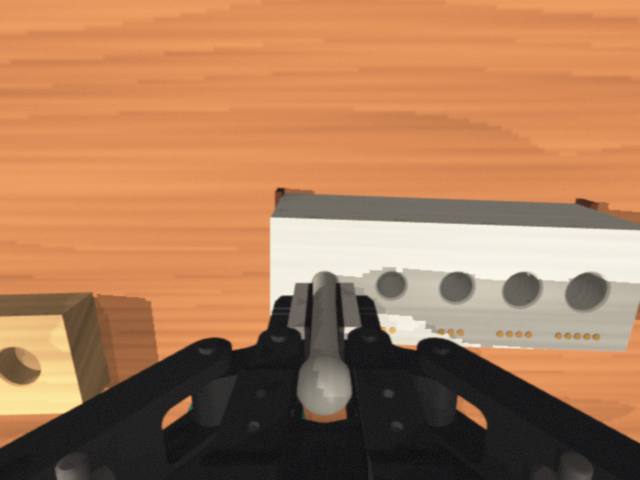

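```bash
python3 - <<'E'
from h import *
import cv2
p=camera_params("wrist")
g=cv2.cvtColor(cv2.imread("pics/k1.png"),cv2.COLOR_BGR2GRAY)
s=cv2.resize(g[240:300,290:360],None,fx=4,fy=4,interpolation=cv2.INTER_CUBIC)
c=cv2.HoughCircles(s,cv2.HOUGH_GRADIENT,1,100,param1=100,param2=15,minRadius=50,maxRadius=90)
print(c[0]/4+[289.6,239.6,0])
B=c[0][0]/4+[289.6,239.6,0]
# ball centre height assuming axis x=.5366
for z in (.130,.132,.134,.136,.138): print(z,at_z(B[:2],p,z).round(4), "r px",397.4*.008/ (p["camera_from_world"]@[.5366,-.1144,z,1])[2])
# hole16/hole12 rows -> stand reference in k1
cv2.imwrite("pics/k1z.png",cv2.resize(cv2.imread("pics/k1.png")[170:300,280:440],None,fx=4.5,fy=4.5,interpolation=cv2.INTER_CUBIC))
E
```

```text
[[323.975      271.475       16.35000038]]
0.13 [ 0.5348 -0.1145  0.13  ] r px 16.31486362233988
0.132 [ 0.5356 -0.1145  0.132 ] r px 16.477406285881308
0.134 [ 0.5364 -0.1145  0.134 ] r px 16.64322032045833
0.136 [ 0.5372 -0.1145  0.136 ] r px 16.81240549056144
0.138 [ 0.538  -0.1145  0.138 ] r px 16.98506565892959
```

View pics/k1z.png

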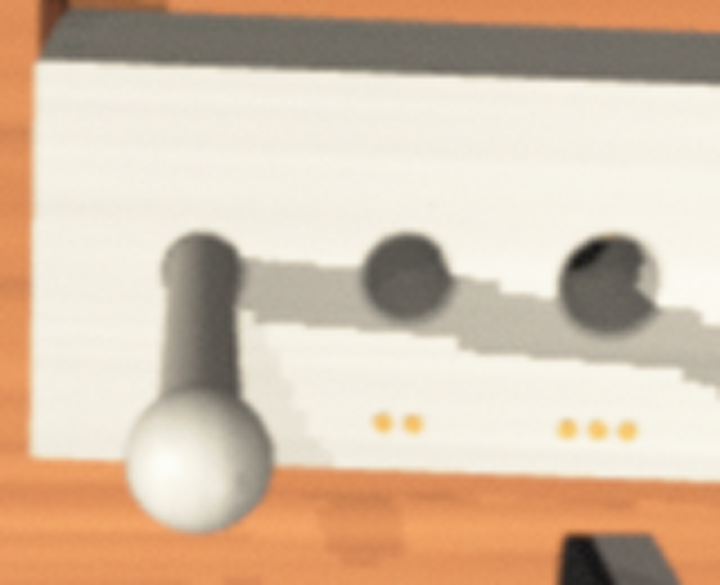

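The ball centre is at about 0.134 m, where a foot resting about 23 mm down would put it. The punch is upright in the one-dot hole, the gripper is clear, and the two other punches are in place. I hand the job in.

```bash
python3 - <<'E'
from h import *
print(read_time_s(),read_ft_force()); sign_off()
E
```

```text
31.975 [ 0.70408873 -0.09027786 -0.58226546]
the job is handed in; nothing more can be done
```

The 10 mm punch from the pale single block now stands upright, ball up, in the stand's 10 mm hole (one brass dot, +y end). I handed the job in at 32.0 s.

- **Insertion:** The sprung finger dragged with roughly 2 N, and also pushed sideways with about 5 N. I felt the seat about 23 mm below the mouth.
- **Press:** I pressed to about 15 N (14.5 N raw reading, about 15 N with the resting offset removed). The highest averaged reading stayed below 16 N, within the 20 N limit. I then eased off to about 4 N so the springy pad would not push the punch up, opened the gripper and rose clear.
- **Last checks:** The ball's centre measured at about z = 0.134 m, which fits a foot resting on the seat. The view is good to only about 1–2 mm, so this would not show a rebound smaller than that. The last scene picture shows the two other punches still in the caddy and nothing else visibly moved.
- **Unexplained:** Sideways force rose to about 9.5 N while pressing and fell back to about 0 on release. The vertical drag read near zero until about 14 mm depth. No check failed.

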